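# Clear the V-block and hold the magnifier's lens barrel down in it

## Task

The ring on the magnifier's lens barrel wants tightening in the steel V-block, where a brass reed frame still stands. Put that frame back upright and fully home in its own slot, the empty one in the beech rack's front step, let go of it, then lift the barrel off its brass stand, lay it in the V about centred lengthwise and press it down on both sloping faces, firmly but not hard. Drop nothing, leave all else in place, and finish while still holding the barrel pressed down.

Things in the scene. Friction and masses are not known exactly. Their poses are not given: they have to be found in the camera images.
- reed_out: brass reed frame to put away: flat plate 24 mm wide (x), 5 thick (y), 75 long (z), about 60 g, steel tongue in a window, clamp bar with two screws near the top. Origin: centre of its lower end, z up its length. Starts standing loose in the V-block's 7 mm relief slot, on the slot's floor, 46 mm of it above the block's top; grip it from above across its width. Either face may look either way
- slot_home: the rack's front-step section with the empty slot: beech, 60 x 40 x 36 mm (x, y, z). Origin: centre of its underside, z up, 6 mm above the bench. The slot runs right through along x at y = 0, 7 mm wide, small chamfer at the mouth, 24 deep: floor 12, top face 36 above the origin. A frame home stands on that floor at about x = 0, 51 mm standing out. Which of the three front slots is empty varies
- rack: stepped beech rack, fixed. Origin on the bench under the middle of the front step, x towards the back step. Front step: three slots at y = -40, 0, 40 mm, top 42 mm above the bench; two hold frames like reed_out, tops at 93 mm. Back step: centre line at x = 55 mm, top 56 mm above the bench; three smaller frames, tops at 88 to 96 mm
- vblock: steel V-block, fixed: 60 long (x), 40 wide (y), 41 mm high; origin: centre of its underside, z up. A 90 degree V runs along x in its top, 38 mm wide at the mouth; below it a relief slot 7 mm wide, floor at z = 12. Seated barrel: axis along x at y = 0, z = 54.5 mm; contact lines at y = +-16, z = 38 mm. Its sides overhang the block by 3 mm, so fingers gripping its diameter pass outside the block
- v_face_left: the half of the V-block on its +y side with the 45 degree sloping face, rigid steel; same origin and axes as the V-block. A barrel gripped and held even half a millimetre to one side loads mainly one of the two faces
- v_face_right: the half of the V-block on its -y side with the 45 degree sloping face, rigid steel; same origin and axes as the V-block. A barrel gripped and held even half a millimetre to one side loads mainly one of the two faces
- barrel: lens barrel of the magnifier: brass cylinder, diameter 46 mm, 80 long, a glass lens in each end, a flush knurled ring at one end, 0.15 to 0.3 kg. Origin: its centre, x along the cylinder. Starts lying level on the stand, axis 85 mm above the bench. Either end may point either way
- stand: the magnifier's brass stand, fixed: round foot 76 mm across, thin column, a 14 mm wide bar (top at z = 46 mm) with two fork plates 6 mm thick, 40 wide, tops at z = 72, 54 mm clear between them, in whose open notches the barrel lies along the stand's x; lift it straight up. Origin: centre of the foot's underside, z up
- reed_b: one of the five other brass reed frames standing in the rack, to be left alone; 24 x 5 x 75 mm, in the front step; origin at the centre of its lower end
- reed_c: one of the five other brass reed frames standing in the rack, to be left alone; 24 x 5 x 75 mm, in the front step; origin at the centre of its lower end
- reed_d: one of the five other brass reed frames standing in the rack, to be left alone; 18 x 5 mm, 54 to 62 mm long, in the back step; origin at the centre of its lower end
- reed_e: one of the five other brass reed frames standing in the rack, to be left alone; 18 x 5 mm, 54 to 62 mm long, in the back step; origin at the centre of its lower end
- reed_f: one of the five other brass reed frames standing in the rack, to be left alone; 18 x 5 mm, 54 to 62 mm long, in the back step; origin at the centre of its lower end
- reed_pan: bystander: the cracked mahogany reed pan, a hexagon 150 mm across and 18 mm thick; origin at the centre of its underside
- burnisher: bystander: the flat steel burnisher with a wooden handle, about 175 mm long and 17 mm high, lying on the bench; origin on the bench near its middle, blade towards its +x
- reed_wrench: bystander: the red plastic reed wrench, about 105 mm long, 22 mm wide and 10 mm high, lying on the bench; origin on the bench near its middle
- screw_jar: bystander: a small glass jar of 40 mm diameter, 42 mm high; origin at the centre of its underside
- cork_block: bystander: a cork sanding block 75 x 45 x 26 mm; origin at the centre of its underside
Mind the look-alikes: they are no part of the job. Leave any blue look-alike of the barrel alone.

How it is judged:
On the way, in this order (a step that is already met when the one before it is completed fails the run):
1. the reed frame stands fully home in its own slot of the rack and the gripper has let go of it (x of reed_out in the frame of slot_home between -0.015 and 0.015 m and y of reed_out in the frame of slot_home between -0.004 and 0.004 m and z of reed_out in the frame of slot_home between 0.008 and 0.015 m and angle between reed_out's own z axis and vertical below 0.15 rad and contact force between reed_out and the fingers below 0.05 N), for 0.2 s.
2. the lens barrel is lifted clear of its stand in the gripper (contact force between barrel and the fingers above 1 N and z of barrel in the frame of stand above 0.095 m and contact force between barrel and stand below 0.02 N), for 0.1 s.
At the end, for the whole second after the job is handed in: Reed frame on its slot floor within 3 mm, within 15 mm of the middle, upright within 0.15 rad, let go. Barrel in the V within 12 mm lengthwise, 2 mm sideways and in height, 0.05 rad; fingers press it over 2 N, each sloping face carries over 2.5 N (its weight alone: under 2 N) (all of step 1 and x of barrel in the frame of vblock between -0.012 and 0.012 m and y of barrel in the frame of vblock between -0.002 and 0.002 m and z of barrel in the frame of vblock between 0.052 and 0.0565 m and angle between the x axis of barrel and the x axis of vblock, either way round below 0.05 rad and contact force between each of v_face_left, v_face_right and barrel above 2.5 N and contact force between the fingers and barrel above 2 N and linear speed of each of barrel, reed_out below 0.03 m/s); the arm keeps its last pose, push and grip.
It fails at once if the lens barrel was pressed or knocked with more than 45 N on a face of the V (contact force between any of v_face_left, v_face_right and barrel above 45 N).
It fails at once if the lens barrel or the reed frame was dropped (fell free by more than about 40 mm) ((linear speed of barrel above 0.9 m/s and contact force between barrel and the fingers below 0.02 N) or (linear speed of reed_out above 0.9 m/s and contact force between reed_out and the fingers below 0.02 N)).
It fails at once if another reed frame in the rack was shifted by more than 12 mm (distance of any of reed_b, reed_c, reed_d, reed_e, reed_f from where it was at the start of the episode above 0.012 m).
It fails at once if a bystander on the bench was shifted by more than 20 mm (distance of any of reed_pan, burnisher, reed_wrench, screw_jar, cork_block from where it was at the start of the episode above 0.02 m).
It also fails if it takes over 61 s, if anything falls off the work surface, if the arm or the gripper's body presses on something with over 40 N, if the wrist force passes 120 N, or if a joint passes its speed limit or range.

## Robot

A 6-joint arm with a two-finger parallel gripper is mounted at the origin on the work surface. World frame = base frame: x ahead of the robot, y to its left, z up, the work surface at z = 0. Lengths are in m, angles in rad, forces in N, time in s.
With the tool pointing down it reaches from about 0.425 to 0.95 m from the base axis. Payload 3.5 kg.
Tool frame: the origin (TCP) lies on the front face of the gripper's body, between the roots of the fingers; the fingertips stand 73 mm ahead of it and the grasp point (between the pads) lies 54 mm ahead of it (r.hold_point_z is the distance from the TCP to the grasp point, in m); z points along the fingers, y is the direction in which the jaws open and shut (so a half turn about z gives the same grasp; the last joint's range is limited). The gripper opens to 85 mm and grips with 20 to 120 N. Pads are 22 mm wide; open, the fingers measure 114 mm over their backs; the gripper's body (76 mm by 85 mm) begins 54 mm behind the grasp point. The pads swing forward as they close: fully open they stand 13 mm farther back than shut.
Start: joints at [-1.408, 0.286, 1.577, -0, 1.279, -0.15], TCP at [0.208, -0.642, 0.304] pointing down, gripper open.
Joint ranges: [-2.77, 2.77], [-0.9, 2.22], [0.21, 2.48], [-1.53, 4.67], [0.24, 2.81], [-2.84, 2.84]. Speed limits (rad/s): [2.79, 2.79, 3.14, 3.14, 3.14, 3.14].

## Interface

Orientations are given as a unit quaternion [x, y, z, w].
In Python, from station import r, cams, ticket gives the robot as it stands. The module is installed in compiled form; this text tells all that it offers.
- The arm moves only by the tool step_arm, never from a script. Its arguments are lists of equal length, an entry for each row: "translation": the shift along the tool's x, y, z in mm, a list of three; "spin": the turn about the tool's z in degrees; "claw": the closure in counts, from 0 (fully open) to 255 (shut). A call has exactly 5 rows; each row is the pose to reach, as a shift and turn from the pose commanded when the call began, along the tool's axes at that moment; what a row does not reach only later rows make up. A row lasts 1/12 s, in which the tool goes at most 41.7 mm and 7.16 degrees, less where a joint would pass 70% of its speed; a pose out of reach is approached as far as the arm can. A call with a gripper value outside its range is refused whole. The fingers move at their own pace and stop on an object; "newtons" is the grip in N (left out, the last holds). Time passes only in rows, so rows that repeat a pose let the fingers close, or fill a call up. It gives the time, the measured TCP pose, the force and the opening at its end, in the units of the state.
- r.get_state(): the state, without advancing time (a new reading comes with each control period).
- cams.camera(name): name is "side" or "top" or "wrist"; returns a dict with "image" (384x512x3 uint8, blue, green, red), "mtx" (3x3 intrinsics, pixels), "D" ([k1, k2, p1, p2, k3] as OpenCV has them; the pictures are not rectified), "R" (3x3) and "t" (3): a world point X has camera coordinates R X + t; the wrist camera has in their place "tool_from_camera" (4x4, takes a point from camera to tool coordinates, whose origin is the TCP and whose axes are the flange's). Camera axes: x right, y down, z forward; pixel columns grow to the right and rows downward; lengths in m; the calibration is good to about 2 mm. A picture is of the moment at which its call begins: read the wrist's pose just before it. There is no depth.
- ticket.finish_job(): hands the job in, once; it reports no verdict.
The state is a dict: "clock": time; "joint_pos": joint angles; "qd": joint speeds; "effort": joint torques, N m; "ee_pos": TCP position; "ee_rot": TCP orientation; "ft_force": force on the tool from outside, world axes, zero at the start; "ft_torque": the same for the moment, N m; "gripper_width": opening from 0.0 (shut) to 1.0 (fully open).
Only numpy, scipy, OpenCV 4.12 (cv2) and the standard library are available. Lean on these libraries where they do the work, as an engineer would, in place of code of your own. Each camera call takes 0.05 s, during which the arm holds its last target. There are 200 camera calls.

## Working session

There is one attempt and no reset: what is moved stays moved. The work goes in short steps, Python scripts to look and compute and a tool call to move; the robot and the scene stay as the last step left them, time stands still between calls to the robot, and variables do not carry over. Pictures are saved under pics/ and viewed, about 8 in all and at most 12, crops included, and the job is handed in when it is done.

Besides the shell and the picture viewer there is one more tool, called after "Call:" as name([rows], argument=value, ...), one row to a line, values as JSON. step_arm: Moves the arm, as the interface text tells. Its arguments: {"type":"object","properties":{"translation":{"type":"array","items":{"type":"array","items":{"type":"number"}}},"spin":{"type":"array","items":{"type":"number"}},"claw":{"type":"array","items":{"type":"number"}},"newtons":{"type":"number"}},"required":["translation","spin","claw"]}

```bash
mkdir -p pics; cat > h.py <<'E'
import numpy as np, cv2, pickle
from scipy.spatial.transform import Rotation as Ro
from station import r, cams, ticket
def shot(name, fn):
    s=r.get_state(); c=cams.camera(name); c=dict(c)
    if 'R' not in c:
        T=np.eye(4); T[:3,:3]=Ro.from_quat(s['ee_rot']).as_matrix(); T[:3,3]=s['ee_pos']
        W=T@np.array(c['tool_from_camera']); c['R']=W[:3,:3].T; c['t']=-W[:3,:3].T@W[:3,3]
    c={k:np.array(v) for k,v in c.items()}
    pickle.dump(c,open(f'pics/{fn}.pkl','wb')); cv2.imwrite(f'pics/{fn}.png',c['image']); return c
def load(fn): return pickle.load(open(f'pics/{fn}.pkl','rb'))
def ray(c,px):
    p=cv2.undistortPoints(np.array([[px]],float),c['mtx'],c['D'])[0,0]
    d=c['R'].T@np.array([p[0],p[1],1]); return -c['R'].T@c['t'], d/np.linalg.norm(d)
def atz(c,px,z):
    o,d=ray(c,px); return o+d*(z-o[2])/d[2]
def tri(*cp):
    A=np.zeros((3,3)); b=np.zeros(3)
    for c,px in cp:
        o,d=ray(c,px); P=np.eye(3)-np.outer(d,d); A+=P; b+=P@o
    X=np.linalg.solve(A,b); return X,[np.linalg.norm((np.eye(3)-np.outer(d,d))@(X-o)) for o,d in (ray(*q) for q in cp)]
def proj(c,X):
    return cv2.projectPoints(np.array(X,float).reshape(-1,3),cv2.Rodrigues(c['R'])[0],c['t'],c['mtx'],c['D'])[0][:,0]
E
python3 - <<'E'
from h import *
s=r.get_state(); print({k:np.round(v,3) for k,v in s.items()}, r.hold_point_z)
a=shot('top','top0');b=shot('side','side0')
for n in('top0','side0'):
    cv2.imwrite(f'pics/{n}L.png',cv2.resize(load(n)['image'],(800,600),interpolation=cv2.INTER_CUBIC))
    c=load(n); print(n,-c['R'].T@c['t'], c['mtx'].round(0).tolist(), c['R'].round(2).tolist(), load(n)['D'])
E
```

```text
{'clock': np.float64(0.0), 'joint_pos': array([-1.408,  0.287,  1.578, -0.   ,  1.279, -0.15 ]), 'qd': array([ 0.002, -0.001, -0.001, -0.001, -0.001,  0.   ]), 'effort': array([-2.0000e-03, -4.0599e+01, -2.9263e+01, -0.0000e+00,  6.0000e-03,
        0.0000e+00]), 'ee_pos': array([ 0.208, -0.642,  0.303]), 'ee_rot': array([ 0.988,  0.156, -0.   , -0.001]), 'ft_force': array([-0.893,  0.103,  0.033]), 'ft_torque': array([-0.011, -0.03 , -0.031]), 'gripper_width': np.float64(0.999)} 0.0539
top0 [0.42152398 0.07487403 0.99559677] [[373.0, 0.0, 253.0], [0.0, 373.0, 198.0], [0.0, 0.0, 1.0]] [[-0.02, -1.0, 0.04], [-0.99, 0.01, -0.14], [0.14, -0.04, -0.99]] [-0.03985961  0.          0.          0.          0.        ]
side0 [ 0.49136534 -0.78014622  0.65774599] [[460.0, 0.0, 251.0], [0.0, 460.0, 194.0], [0.0, 0.0, 1.0]] [[1.0, -0.07, -0.01], [-0.05, -0.56, -0.83], [0.06, 0.82, -0.56]] [-0.08152239  0.          0.          0.          0.        ]
```

View pics/top0L.png

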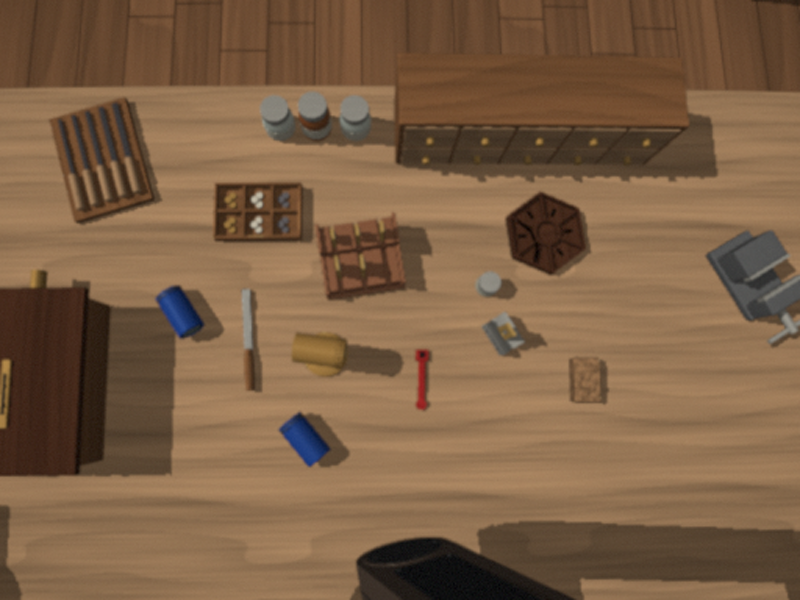

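View pics/side0L.png

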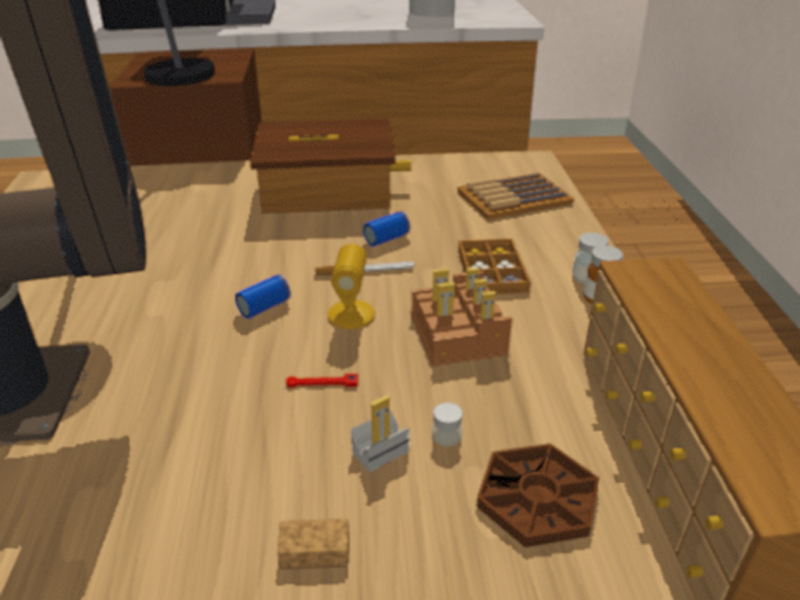

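The top view (800 px wide) shows the reed in the V-block at about (503,335), the rack at (362,257) with its front right slot seemingly empty, and the barrel at (320,350). The side view shows the same layout. The blue barrels are look-alikes. Next, enlarged crops.

```bash
python3 - <<'E'
from h import *
a=load('top0')['image'][130:250,180:340]; b=load('side0')['image'][150:310,200:340]
cv2.imwrite('pics/topc.png',cv2.resize(a,None,fx=5,fy=5,interpolation=cv2.INTER_CUBIC))
cv2.imwrite('pics/sidec.png',cv2.resize(b,(525,600),interpolation=cv2.INTER_CUBIC))
E
```

```text
(no output)
```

View pics/topc.png

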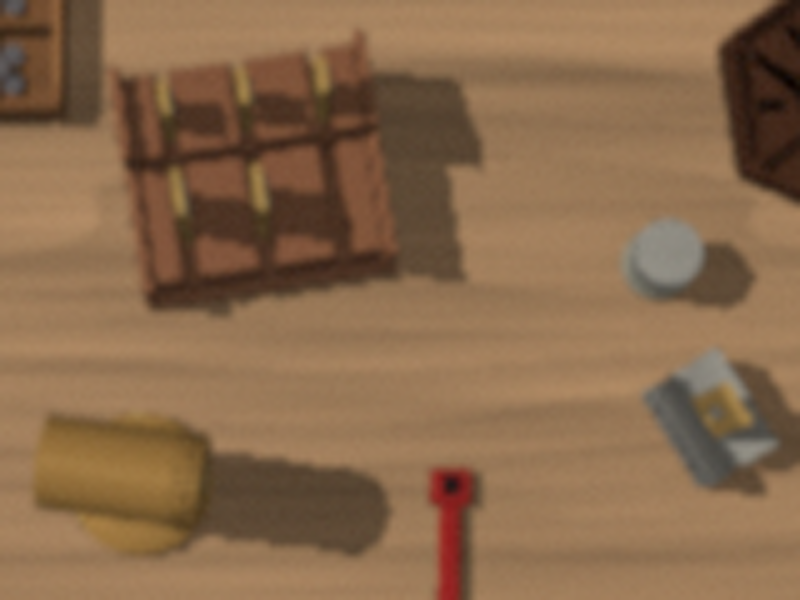

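View pics/sidec.png

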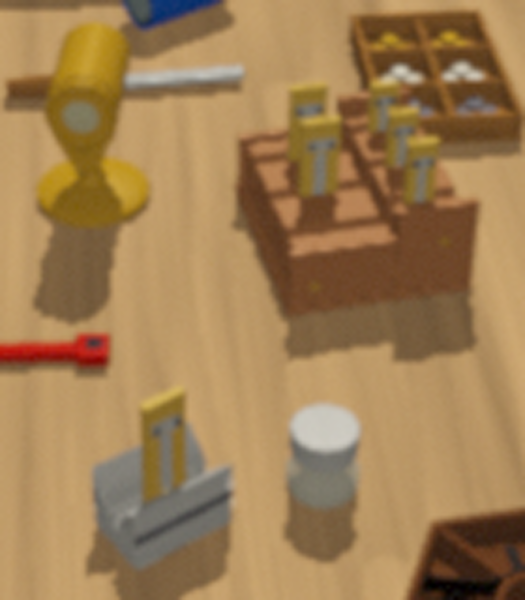

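Crop readings: in the top crop, the reed's top is at about (738,405), the V-block's top corners are at (645,395), (715,350), (775,440) and (710,485), and the empty slot is at (340,200). In the side crop, the reed's top edge runs from (140,402) to (185,390).

```bash
python3 - <<'E'
from h import *
a=load('top0');b=load('side0')
T=lambda x,y:(x/5+180,y/5+130); S=lambda x,y:(x/3.75+200,y/3.75+150)
np.set_printoptions(precision=4,suppress=True)
print('reedtop',tri((a,T(738,405)),(b,S(163,396))))
V=[atz(a,T(*p),.041) for p in((645,395),(715,350),(775,440),(710,485))]; print('V',np.mean(V,0),np.array(V)[:,:2])
d=V[2]-V[1]; print('yaw',np.degrees(np.arctan2(d[1],d[0])), np.linalg.norm(d))
# slot: top view ends at step 42mm
p,q=atz(a,T(328,140),.042),atz(a,T(347,250),.042);print('slot',p,q,np.linalg.norm(p-q),np.degrees(np.arctan2(*(p-q)[1::-1])))
# middle front frame top mid z 93 check
print('midframe',tri((a,T(258,167)),(b,S(321,120))))
B=[atz(a,T(*p),.085) for p in((40,460),(203,480))];print('barrel',B,np.mean(B,0),np.linalg.norm(B[0]-B[1]))
for s,z in(((90,40),.1),((80,117),.085)): print(atz(b,S(*s),z))
E
```

```text
reedtop (array([ 0.519 , -0.1475,  0.0892]), [np.float64(0.0015146538040177937), np.float64(0.0015146538040176926)])
V [ 0.5163 -0.145   0.041 ] [[ 0.5284 -0.1107]
 [ 0.5516 -0.1485]
 [ 0.504  -0.178 ]
 [ 0.4812 -0.1428]]
yaw -148.22108091422461 0.055932742308946334
slot [0.6651 0.0519 0.042 ] [0.6062 0.0429 0.042 ] 0.059582038656312925 8.745642077140173
midframe (array([0.6341, 0.088 , 0.0942]), [np.float64(0.004108766170615851), np.float64(0.00410876617061588)])
barrel [array([0.4954, 0.1954, 0.085 ]), array([0.4846, 0.1163, 0.085 ])] [0.49   0.1559 0.085 ] 0.07985274048559057
[0.4932 0.184  0.1   ]
[0.4848 0.1161 0.085 ]
```

```bash
cat >> h.py <<'E'
def yaw_y(s=None):
    s=s or r.get_state(); y=Ro.from_quat(s['ee_rot']).as_matrix()[:,1]; return np.degrees(np.arctan2(y[1],y[0]))
def plan(goal,yaw,ncalls=1,start=None,y0=None):
    """goal = TCP world; prints per call the last row's shift (mm, tool axes) and spin"""
    s=r.get_state(); p=np.array(s['ee_pos'] if start is None else start); y0=yaw_y(s) if y0 is None else y0
    dy=(yaw-y0+180)%360-180; dp=(np.array(goal)-p)/ncalls
    for i in range(ncalls):
        a=np.radians(y0+dy*i/ncalls); Y=np.array([np.cos(a),np.sin(a),0]); X=np.array([-Y[1],Y[0],0])
        print('shift',np.round(1e3*np.array([X@dp,Y@dp,-dp[2]]),1),'spin',round(-dy/ncalls,2))
E
python3 -c "
from h import *
plan([.51,-.146,.25],31.8,3)"
```

```text
shift [ 146.7 -126.2   17.5] spin -34.63
shift [192.5 -20.5  17.5] spin -34.63
shift [170.   92.5  17.5] spin -34.63
```

Call:
step_arm([
  [29, -25, 3.5],
  [59, -50, 7],
  [88, -76, 10.5],
  [117, -101, 14],
  [147, -126, 17.5],
], spin=[-6.9, -13.8, -20.7, -27.6, -34.6], claw=[0, 0, 0, 0, 0], newtons=25)

```text
clock: 0.52
ee_pos: [0.3092, -0.4753, 0.2855]
ee_rot: [0.896, 0.445, 0.0, -0.001]
ft_force: [1.5, -0.6, 1.0]
gripper_width: 1.003
```

Call:
step_arm([
  [38.5, -4, 3.5],
  [77, -8, 7],
  [115.5, -12, 10.5],
  [154, -16, 14],
  [192.5, -20.5, 17.5],
], spin=[-6.9, -13.8, -20.7, -27.6, -34.6], claw=[0, 0, 0, 0, 0])

```text
clock: 0.93
ee_pos: [0.4101, -0.3099, 0.2684]
ee_rot: [0.723, 0.691, 0.0, -0.0]
ft_force: [0.2, -0.2, -0.4]
gripper_width: 0.999
```

Call:
step_arm([
  [38, 20, 3.5],
  [78, 42, 7],
  [115, 63, 10.5],
  [145, 79, 14],
  [170, 92.5, 17.5],
], spin=[-6.9, -13.8, -20.7, -27.6, -34.6], claw=[80, 90, 100, 100, 100])

```text
clock: 1.35
ee_pos: [0.5114, -0.1437, 0.2509]
ee_rot: [0.484, 0.875, 0.0, -0.0]
ft_force: [0.1, -0.3, -0.1]
gripper_width: 0.61
```

Call:
step_arm([
  [0, 0, 0],
  [0, 0, 0],
  [0, 0, 0],
  [0, 0, 0],
  [0, 0, 0],
], spin=[0, 0, 0, 0, 0], claw=[100, 100, 100, 100, 100])

```text
clock: 1.77
ee_pos: [0.5102, -0.1479, 0.2516]
ee_rot: [0.488, 0.873, -0.0, 0.0]
ft_force: [0.2, 0.3, -0.1]
gripper_width: 0.609
```

```bash
python3 - <<'E'
from h import *
c=shot('wrist','w1'); s=r.get_state(); print(s['clock'],s['ee_pos'],yaw_y(s),s['gripper_width'],-c['R'].T@c['t'])
cv2.imwrite('pics/w1L.png',cv2.resize(c['image'],(800,600),interpolation=cv2.INTER_CUBIC))
E
```

```text
1.8167 [ 0.51020183 -0.14786421  0.25158779] 31.584316111457824 0.6047152326067877 [ 0.47110013 -0.08294487  0.3220286 ]
```

View pics/w1L.png

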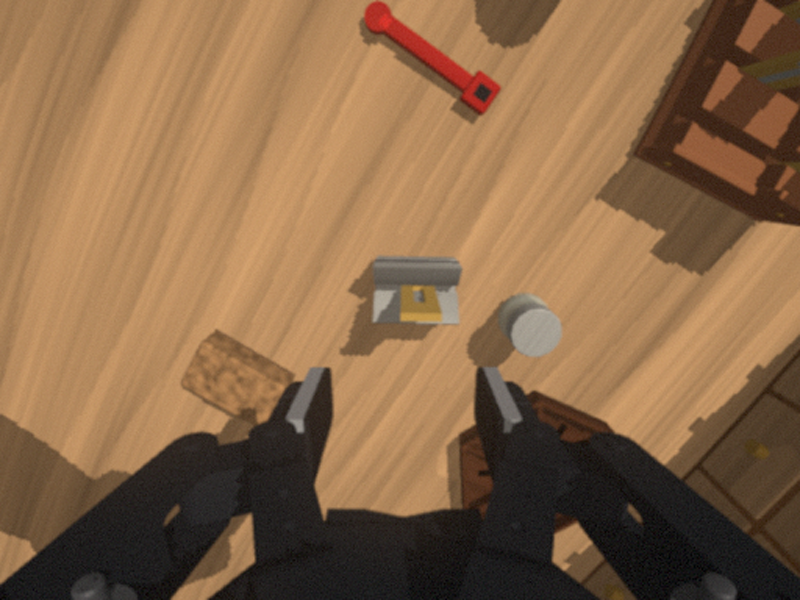

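The wrist picture shows the block square to the picture: top corners at about (375,262), (460,262), (459,325) and (373,325), with the reed's top edge centred near (422,317).

```bash
python3 - <<'E'
from h import *
np.set_printoptions(precision=4,suppress=True)
c=load('w1');a=load('top0');b=load('side0'); W=lambda x,y:(x*.64,y*.64)
T=lambda x,y:(x/5+180,y/5+130); S=lambda x,y:(x/3.75+200,y/3.75+150)
print('reed',atz(c,W(422,317),.087),tri((c,W(422,317)),(b,S(163,396)),(a,T(738,405))),tri((c,W(422,317)),(b,S(163,396))))
l,q=atz(c,W(402,318),.087),atz(c,W(442,318),.087);print('w',np.linalg.norm(l-q))
V=np.array([atz(c,W(*p),.041) for p in((375,259),(460,259),(459,325),(373,325))]);print('V',V[:,:2],V.mean(0),[np.linalg.norm(V[i]-V[i-1]) for i in range(4)])
d=V[1]+V[2]-V[0]-V[3];print(np.degrees(np.arctan2(d[1],d[0])))
plan([*atz(c,W(422,317),.087)[:2],.121],31.8)
E
```

```text
reed [ 0.5218 -0.1441  0.087 ] (array([ 0.5199, -0.1458,  0.0881]), [np.float64(0.0026016032795924517), np.float64(0.0006709809105824872), np.float64(0.0030185462151070563)]) (array([ 0.5212, -0.1442,  0.0867]), [np.float64(0.000607418614601557), np.float64(0.00060741861460175)])
w 0.02324916558045679
V [[ 0.4832 -0.138 ]
 [ 0.5315 -0.1083]
 [ 0.5569 -0.1475]
 [ 0.5057 -0.179 ]] [ 0.5193 -0.1432  0.041 ] [np.float64(0.04670899061041236), np.float64(0.056708053736455113), np.float64(0.04670219789931363), np.float64(0.060091750249250966)]
31.594082698401944
shift [ -2.9  11.8 130.6] spin -0.22
```

Call:
step_arm([
  [-1, 3, 15],
  [-2, 6, 35],
  [-3, 9, 60],
  [-3, 12, 80],
  [-3, 12, 95],
], spin=[0, 0, 0, 0, 0], claw=[100, 100, 100, 100, 100])

```text
clock: 2.23
ee_pos: [0.5217, -0.1435, 0.1546]
ee_rot: [0.488, 0.873, -0.0, -0.001]
ft_force: [0.3, 0.5, 0.1]
gripper_width: 0.611
```

Call:
step_arm([
  [0, 0, 10],
  [0, 0, 20],
  [0, 0, 28],
  [0, 0, 34],
  [0, 0, 36],
], spin=[0, 0, 0, 0, 0], claw=[100, 100, 100, 100, 110])

```text
clock: 2.65
ee_pos: [0.5222, -0.1431, 0.1198]
ee_rot: [0.487, 0.873, -0.0, -0.0]
ft_force: [0.0, -0.5, 0.8]
gripper_width: 0.569
```

Call:
step_arm([
  [0, 0, 0],
  [0, 0, 0],
  [0, 0, 0],
  [0, 0, 0],
  [0, 0, 0],
], spin=[0, 0, 0, 0, 0], claw=[120, 140, 160, 180, 200], newtons=25)

```text
clock: 3.07
ee_pos: [0.5228, -0.1431, 0.1212]
ee_rot: [0.487, 0.873, 0.0, 0.001]
ft_force: [1.0, 0.5, 2.3]
gripper_width: 0.271
```

Call:
step_arm([
  [0, 0, 0],
  [0, 0, 0],
  [0, 0, 0],
  [0, 0, 0],
  [0, 0, 0],
], spin=[0, 0, 0, 0, 0], claw=[220, 230, 230, 230, 230])

```text
clock: 3.48
ee_pos: [0.5229, -0.1432, 0.1212]
ee_rot: [0.487, 0.873, 0.0, 0.001]
ft_force: [-0.4, -0.5, 5.8]
gripper_width: 0.277
```

Call:
step_arm([
  [0, 0, -5],
  [0, 0, -15],
  [0, 0, -30],
  [0, 0, -50],
  [0, 0, -70],
], spin=[0, 0, 0, 0, 0], claw=[230, 230, 230, 230, 230])

```text
clock: 3.9
ee_pos: [0.5216, -0.1425, 0.1905]
ee_rot: [0.487, 0.873, 0.0, -0.001]
ft_force: [-0.0, -1.2, -0.5]
gripper_width: 0.273
```

Call:
step_arm([
  [0, 0, -15],
  [0, 0, -30],
  [0, 0, -40],
  [0, 0, -45],
  [0, 0, -45],
], spin=[0, 0, 0, 0, 0], claw=[230, 230, 230, 230, 230])

```text
clock: 4.32
ee_pos: [0.5227, -0.1431, 0.2367]
ee_rot: [0.487, 0.873, 0.0, 0.001]
ft_force: [0.8, 0.1, -0.5]
gripper_width: 0.277
```

```bash
python3 - <<'E'
from h import *
s=r.get_state(); print(s['ee_pos'],yaw_y(s),s['gripper_width'],s['ft_force'])
plan([.636,.047,.232],8.7,2)
E
```

```text
[ 0.52270375 -0.14307231  0.2366678 ] 31.72340390381643 0.27684771315246565 [ 0.7810866   0.11616535 -0.51019173]
shift [51.1 98.2  2.3] spin 11.51
shift [69.6 86.   2.3] spin 11.51
```

Call:
step_arm([
  [8, 15, 0],
  [18, 35, 0],
  [29, 56, 0],
  [40, 77, 0],
  [51, 98, 0],
], spin=[2, 4, 6.5, 9, 11.5], claw=[230, 230, 230, 230, 230])

```text
clock: 4.73
ee_pos: [0.5786, -0.047, 0.2338]
ee_rot: [0.573, 0.82, -0.0, -0.001]
ft_force: [0.4, -0.3, -0.2]
gripper_width: 0.273
```

Call:
step_arm([
  [17, 21, 0],
  [35, 43, 0],
  [53, 66, 0],
  [65, 80, 0],
  [69.5, 86, 0],
], spin=[2.5, 5, 7.5, 10, 11.5], claw=[230, 230, 230, 230, 230])

```text
clock: 5.15
ee_pos: [0.6358, 0.0494, 0.2336]
ee_rot: [0.651, 0.759, -0.0, -0.001]
ft_force: [-0.1, -0.8, -0.8]
gripper_width: 0.268
```

Call:
step_arm([
  [0, 0, 0],
  [0, 0, 0],
  [0, 0, 0],
  [0, 0, 0],
  [0, 0, 0],
], spin=[0, 0, 0, 0, 0], claw=[230, 230, 230, 230, 230])

```text
clock: 5.57
ee_pos: [0.6353, 0.0461, 0.2353]
ee_rot: [0.652, 0.759, -0.0, -0.0]
ft_force: [0.1, 0.6, -0.4]
gripper_width: 0.273
```

```bash
python3 - <<'E'
from h import *
c=shot('wrist','w2'); s=r.get_state(); print(s['clock'],s['ee_pos'],yaw_y(s),s['gripper_width'],-c['R'].T@c['t'])
cv2.imwrite('pics/w2L.png',cv2.resize(c['image'],(800,600),interpolation=cv2.INTER_CUBIC))
E
```

```text
5.6167 [0.6353678  0.04613982 0.23542621] 8.671849618793527 0.2770914014921156 [0.6239715  0.12118082 0.30573286]
```

View pics/w2L.png

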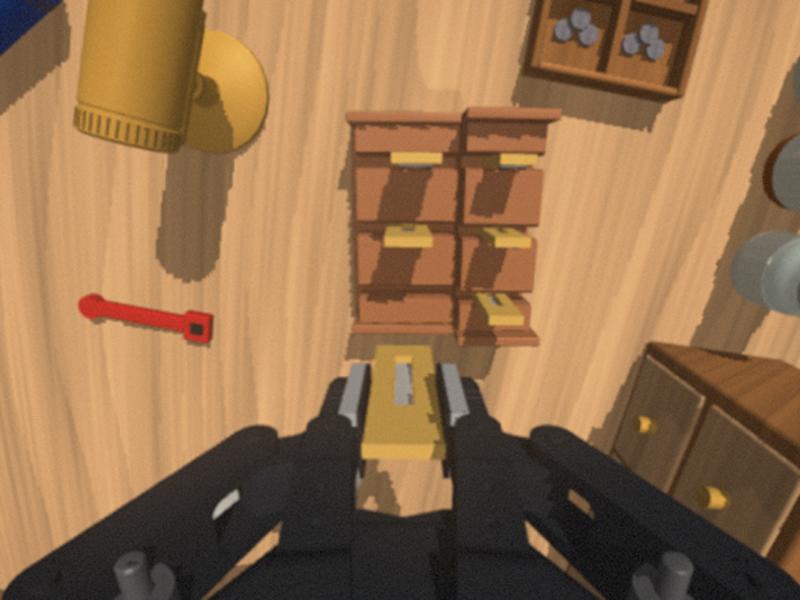

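The wrist view shows the reed in hand with its lower end at about (404,348), and the front step at image left with the empty slot near y≈290. I'll zoom in on that.

```bash
python3 - <<'E'
from h import *
c=load('w2'); im=c['image'][125:245,215:315]
cv2.imwrite('pics/w2c.png',cv2.resize(im,None,fx=5,fy=5,interpolation=cv2.INTER_CUBIC))
# predicted: slot at estimate, reed lower end
import numpy as np
S=np.array([.6357,.0474,.042]);u=np.array([np.cos(np.radians(8.7)),np.sin(np.radians(8.7)),0])
for k in(-.03,0,.03): print((proj(c,S+k*u)[0]-[215,125])*5)
E
```

```text
[ 67.67948784 326.09160958]
[217.07644198 326.03888692]
[366.47471679 326.02097571]
```

View pics/w2c.png

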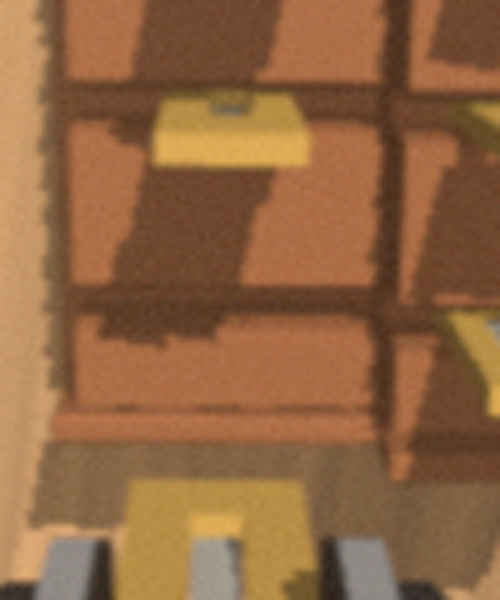

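```bash
python3 - <<'E'
from h import *
np.set_printoptions(precision=4,suppress=True)
c=load('w2'); C=lambda x,y:(x/5+215,y/5+125)
a=load('top0');T=lambda x,y:(x/5+180,y/5+130)
for n,p in (('slot2',(222,101)),('slot3',(222,302)),('3L',(75,300)),('3R',(372,304)),('2L',(70,99)),('2R',(380,103))): print(n,atz(c,C(*p),.042))
print('two-view L/R ends', tri((c,C(75,300)),(a,T(347,250))), tri((c,C(372,304)),(a,T(328,140))))
# mid frame top far edge check at z=.093; thickness mid
print('frame2 top',atz(c,C(232,148),.093))
# reed in hand: bottom end front edge corners
s=r.get_state(); Rm=Ro.from_quat(s['ee_rot']).as_matrix()
for z in(105,109,112):
  for x in(-2.5,2.5):
    print(z,x,[(proj(c,s['ee_pos']+Rm@np.array([x,y,z])*1e-3)[0]-[215,125])*5 for y in(-12,12)])
E
```

```text
slot2 [0.6298 0.0918 0.042 ]
slot3 [0.6359 0.0525 0.042 ]
3L [0.6068 0.0485 0.042 ]
3R [0.6656 0.0566 0.042 ]
2L [0.601  0.0878 0.042 ]
2R [0.6598 0.096  0.042 ]
two-view L/R ends (array([0.6073, 0.0438, 0.0301]), [np.float64(0.0018126433327415095), np.float64(0.0018126433327413718)]) (array([0.6692, 0.0518, 0.0236]), [np.float64(0.0007057631557308538), np.float64(0.0007057631557308115)])
frame2 top [0.6314 0.0905 0.093 ]
105 -2.5 [array([128.3051, 524.091 ]), array([300.1338, 524.125 ])]
105 2.5 [array([127.6216, 490.9432]), array([300.8256, 490.9772])]
109 -2.5 [array([129.9936, 512.5591]), array([298.4599, 512.5923])]
109 2.5 [array([129.3387, 479.9719]), array([299.1232, 480.0051])]
112 -2.5 [array([131.2177, 504.2013]), array([297.2465, 504.234 ])]
112 2.5 [array([130.583, 472.023]), array([297.8894, 472.0556])]
```

```bash
python3 -c "
from h import *
plan([.636,.0522,.164],7.9)"
```

```text
shift [ 5.9  1.5 71.4] spin 0.77
```

Call:
step_arm([
  [6, 1.5, 10],
  [6, 1.5, 28],
  [6, 1.5, 46],
  [6, 1.5, 62],
  [6, 1.5, 71],
], spin=[0.8, 0.8, 0.8, 0.8, 0.8], claw=[230, 230, 230, 230, 230])

```text
clock: 6.03
ee_pos: [0.6348, 0.0533, 0.1613]
ee_rot: [0.657, 0.754, -0.001, -0.002]
ft_force: [-1.0, 0.7, -0.6]
gripper_width: 0.276
```

Call:
step_arm([
  [0, 0, 0],
  [0, 0, 0],
  [0, 0, 0],
  [0, 0, 0],
  [0, 0, 0],
], spin=[0, 0, 0, 0, 0], claw=[230, 230, 230, 230, 230])

```text
clock: 6.45
ee_pos: [0.6369, 0.053, 0.1659]
ee_rot: [0.657, 0.754, 0.001, 0.001]
ft_force: [0.2, -1.6, -0.1]
gripper_width: 0.271
```

```bash
python3 - <<'E'
from h import *
c=shot('wrist','w3'); s=r.get_state(); print(s['clock'],s['ee_pos'],yaw_y(s),s['gripper_width'],-c['R'].T@c['t'])
im=c['image'][160:290,190:330]
cv2.imwrite('pics/w3c.png',cv2.resize(im,None,fx=4.5,fy=4.5,interpolation=cv2.INTER_CUBIC))
Rm=Ro.from_quat(s['ee_rot']).as_matrix()
for x in(-2.5,2.5): print([(proj(c,s['ee_pos']+Rm@np.array([x,y,109])*1e-3)[0]-[190,160])*4.5 for y in(-12,12)])
E
```

```text
6.5 [0.63675992 0.05300971 0.16565005] 7.917981227933159 0.272922016975011 [0.62636071 0.12826529 0.23632864]
[array([227.75785558, 302.87853817]), array([379.06775374, 302.8707642 ])]
[array([227.15641677, 273.60349969]), array([379.64799573, 273.59725388])]
```

View pics/w3c.png

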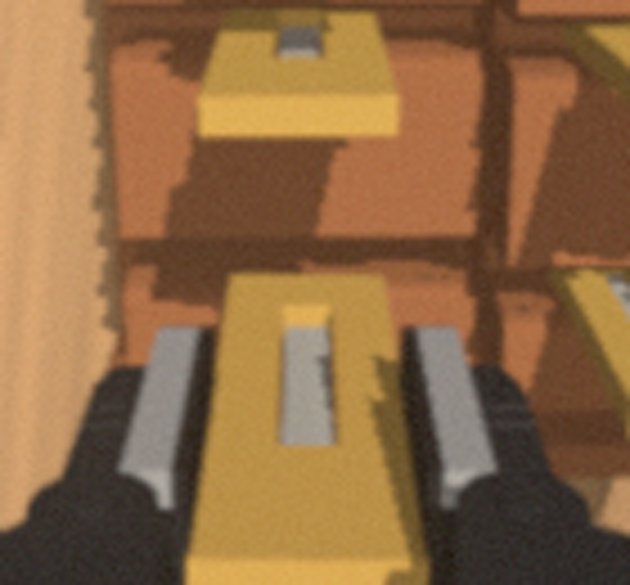

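```bash
python3 - <<'E'
from h import *
np.set_printoptions(precision=4,suppress=True)
c=load('w3'); C=lambda x,y:(x/4.5+190,y/4.5+160)
L,R=atz(c,C(122,251),.042),atz(c,C(476,250),.042); print(L,R,(L+R)/2,np.linalg.norm(L-R),np.degrees(np.arctan2(*(R-L)[1::-1])))
for y in (240,262): print(y,atz(c,C(300,y),.042))
s=r.get_state(); Rm=Ro.from_quat(s['ee_rot']).as_matrix(); print(s['ee_pos'])
print('slot centre in tool mm', 1e3*Rm.T@((L+R)/2-s['ee_pos']))
f=atz(c,C(305,273.5),.0565); print('reed front edge in tool',1e3*Rm.T@(f-s['ee_pos']))
print('2nd frame top in tool', 1e3*Rm.T@(atz(c,C(300,115),.093)-s['ee_pos']))
E
```

```text
[0.6065 0.0494 0.042 ] [0.6658 0.0578 0.042 ] [0.6362 0.0536 0.042 ] 0.0599479244161557 8.04591982453148
240 [0.6361 0.0555 0.042 ]
262 [0.6366 0.0516 0.042 ]
[0.6368 0.053  0.1657]
slot centre in tool mm [  0.7065  -0.7562 123.6485]
reed front edge in tool [  2.4598   0.2512 109.1498]
2nd frame top in tool [37.9421 -0.3613 72.6334]
```

Call:
step_arm([
  [-0.9, -0.5, 0],
  [-0.9, -0.5, 4],
  [-0.9, -0.5, 9],
  [-0.9, -0.5, 13],
  [-0.9, -0.5, 17],
], spin=[0, 0, 0, 0, 0], claw=[230, 230, 230, 230, 230])

```text
clock: 6.92
ee_pos: [0.6357, 0.0518, 0.1468]
ee_rot: [0.656, 0.754, -0.0, 0.0]
ft_force: [-0.5, -1.4, -0.4]
gripper_width: 0.275
```

Call:
step_arm([
  [0, 0, 1],
  [0, 0, 2],
  [0, 0, 3],
  [0, 0, 4],
  [0, 0, 4],
], spin=[0, 0, 0, 0, 0], claw=[230, 230, 230, 230, 230])

```text
clock: 7.33
ee_pos: [0.6361, 0.0518, 0.1435]
ee_rot: [0.657, 0.754, 0.0, 0.0]
ft_force: [0.0, -2.3, -0.1]
gripper_width: 0.275
```

Call:
step_arm([
  [-0.6, 0, 3],
  [-0.6, 0, 6],
  [-0.6, 0, 9],
  [-0.6, 0, 12],
  [-0.6, 0, 14],
], spin=[0, 0, 0, 0, 0], claw=[230, 230, 230, 230, 230])

```text
clock: 7.75
ee_pos: [0.6357, 0.0515, 0.1288]
ee_rot: [0.657, 0.754, -0.0, -0.0]
ft_force: [1.0, -2.0, 0.7]
gripper_width: 0.272
```

Call:
step_arm([
  [0, 0, 0.8],
  [0, 0, 1.6],
  [0, 0, 2],
  [0, 0, 2],
  [0, 0, 2],
], spin=[0, 0, 0, 0, 0], claw=[230, 230, 230, 230, 230])

```text
clock: 8.17
ee_pos: [0.6358, 0.0515, 0.1273]
ee_rot: [0.657, 0.754, -0.0, -0.0]
ft_force: [0.5, -0.8, -0.4]
gripper_width: 0.276
```

Call:
step_arm([
  [0, 0, 0.5],
  [0, 0, 1],
  [0, 0, 1],
  [0, 0, 1],
  [0, 0, 1],
], spin=[0, 0, 0, 0, 0], claw=[230, 230, 230, 230, 230])

```text
clock: 8.58
ee_pos: [0.6359, 0.0515, 0.1272]
ee_rot: [0.657, 0.754, -0.0, -0.0]
ft_force: [-2.1, -1.7, 5.6]
gripper_width: 0.276
```

Call:
step_arm([
  [0, 0, 0],
  [0, 0, 0],
  [0, 0, 0],
  [0, 0, 0],
  [0, 0, 0],
], spin=[0, 0, 0, 0, 0], claw=[185, 180, 170, 160, 145])

```text
clock: 9.0
ee_pos: [0.6357, 0.0517, 0.1259]
ee_rot: [0.657, 0.754, 0.0, -0.0]
ft_force: [0.5, 0.0, -0.2]
gripper_width: 0.427
```

Call:
step_arm([
  [0, 0, 0],
  [0, 0, 0],
  [0, 0, 0],
  [0, 0, 0],
  [0, 0, 0],
], spin=[0, 0, 0, 0, 0], claw=[130, 125, 125, 125, 125])

```text
clock: 9.42
ee_pos: [0.6359, 0.0515, 0.1264]
ee_rot: [0.657, 0.754, 0.0, -0.0]
ft_force: [-0.1, 0.5, 0.2]
gripper_width: 0.508
```

```bash
python3 - <<'E'
from h import *
s=r.get_state(); print(s['clock'],s['ee_pos'],yaw_y(s),s['gripper_width'],s['ft_force'])
E
```

```text
9.4167 [0.63590098 0.05149463 0.12640013] 7.918296494816567 0.5084573392879116 [-0.13456362  0.53498951  0.16069535]
```

Call:
step_arm([
  [0, 0, -6],
  [0, 0, -20],
  [0, 0, -45],
  [0, 0, -75],
  [0, 0, -110],
], spin=[0, 0, 0, 0, 0], claw=[125, 125, 125, 125, 125])

```text
clock: 9.83
ee_pos: [0.6351, 0.0515, 0.2373]
ee_rot: [0.657, 0.754, -0.001, -0.001]
ft_force: [1.0, -0.2, 0.1]
gripper_width: 0.508
```

```bash
python3 - <<'E'
from h import *
s=r.get_state(); print(s['ee_pos'],yaw_y(s))
plan([.491,.159,.25],-7.8,1,start=[.636,.0515,.2365],y0=7.9)
E
```

```text
[0.6351492  0.0515406  0.23729448] 7.919653273766962
shift [ 126.4 -128.8  -13.5] spin 15.7
```

Call:
step_arm([
  [20, -20, -5],
  [47, -48, -13],
  [74, -75, -13],
  [101, -102, -13],
  [121, -123, -13],
], spin=[3, 6, 9, 12, 15], claw=[50, 0, 0, 0, 0])

```text
clock: 10.25
ee_pos: [0.4955, 0.1557, 0.2511]
ee_rot: [0.75, 0.661, 0.001, 0.0]
ft_force: [-0.6, 0.7, 0.9]
gripper_width: 1.001
```

Call:
step_arm([
  [3.5, -7, 0],
  [3.5, -7, 0],
  [3.5, -7, 0],
  [3.5, -7, 0],
  [3.5, -7, 0],
], spin=[0.7, 0.7, 0.7, 0.7, 0.7], claw=[0, 0, 0, 0, 0])

```text
clock: 10.67
ee_pos: [0.4921, 0.1579, 0.2499]
ee_rot: [0.754, 0.657, 0.0, 0.0]
ft_force: [0.7, 0.3, -0.5]
gripper_width: 0.999
```

```bash
python3 - <<'E'
from h import *
c=shot('wrist','w4'); s=r.get_state(); print(s['clock'],s['ee_pos'],yaw_y(s),s['gripper_width'],-c['R'].T@c['t'])
cv2.imwrite('pics/w4L.png',cv2.resize(c['image'],(800,600),interpolation=cv2.INTER_CUBIC))
E
```

```text
10.7167 [0.49198191 0.15794358 0.2496591 ] -7.845803988506816 1.0046986953631645 [0.50209637 0.23319221 0.32037055]
```

View pics/w4L.png

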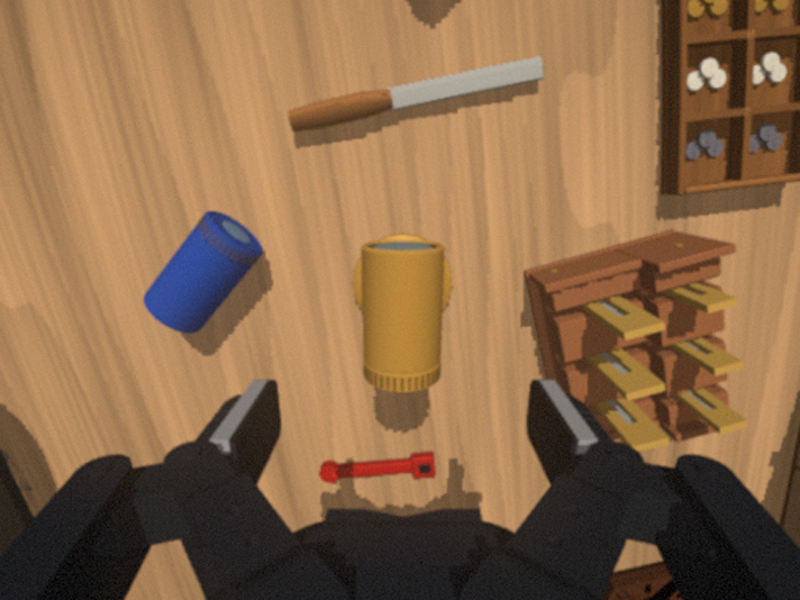

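The barrel's edges are at x≈362–444 at the top and 366–440 at the bottom, so its midline is at 403 and it is square to the jaws. The far rim's top is at y≈250 and the near rim's top at y≈390. The returned reed stands in the rack at right.

```bash
python3 - <<'E'
from h import *
np.set_printoptions(precision=4,suppress=True)
c=load('w4'); W=lambda x,y:(x*.64,y*.64); b=load('side0');S=lambda x,y:(x/3.75+200,y/3.75+150)
s=r.get_state(); Rm=Ro.from_quat(s['ee_rot']).as_matrix()
tl=lambda X:1e3*Rm.T@(X-s['ee_pos'])
A,B=atz(c,W(403,250),.108),atz(c,W(403,390),.108); print(A,B,np.linalg.norm(A-B),'mid',(A+B)/2,'tool',tl((A+B)/2),tl(A),tl(B))
print('height check: near rim top two views', tri((c,W(403,390)),(b,S(82,88))))
# width at silhouettes, mid length
L,R=atz(c,W(364,310),.085),atz(c,W(442,310),.085);print('w',np.linalg.norm(L-R),tl(L),tl(R))
E
```

```text
[0.4975 0.1979 0.108 ] [0.4869 0.1206 0.108 ] 0.07805370793996905 mid [0.4922 0.1592 0.108 ] tool [  1.3212  -0.0495 141.6591] [ 40.348   -0.0629 141.6579] [-37.7057  -0.0361 141.6602]
height check: near rim top two views (array([0.4868, 0.1186, 0.1043]), [np.float64(0.00015115381841752104), np.float64(0.00015115381841748006)])
w 0.045131325894893354 [  1.5766 -22.5974 164.6484] [  1.5757  22.5339 164.6697]
```

Call:
step_arm([
  [1.5, 0, 12],
  [1.5, 0, 32],
  [1.5, 0, 54],
  [1.5, 0, 74],
  [1.5, 0, 88],
], spin=[0, 0, 0, 0, 0], claw=[0, 0, 0, 0, 0], newtons=50)

```text
clock: 11.13
ee_pos: [0.4902, 0.1597, 0.1582]
ee_rot: [0.754, 0.657, -0.002, -0.001]
ft_force: [-0.7, 0.3, -0.1]
gripper_width: 0.999
```

Call:
step_arm([
  [0, 0, 9],
  [0, 0, 17],
  [0, 0, 23],
  [0, 0, 25],
  [0, 0, 25],
], spin=[0, 0, 0, 0, 0], claw=[0, 0, 0, 30, 60])

```text
clock: 11.55
ee_pos: [0.4912, 0.1602, 0.1362]
ee_rot: [0.753, 0.657, -0.0, -0.0]
ft_force: [0.2, -1.1, 0.0]
gripper_width: 0.771
```

Call:
step_arm([
  [0, 0, 0],
  [0, 0, 0],
  [0, 0, 0],
  [0, 0, 0],
  [0, 0, 0],
], spin=[0, 0, 0, 0, 0], claw=[80, 95, 105, 115, 125])

```text
clock: 11.97
ee_pos: [0.4918, 0.1602, 0.1374]
ee_rot: [0.753, 0.657, 0.001, 0.001]
ft_force: [0.8, -0.4, 2.9]
gripper_width: 0.52
```

Call:
step_arm([
  [0, 0, 0],
  [0, 0, 0],
  [0, 0, 0],
  [0, 0, 0],
  [0, 0, 0],
], spin=[0, 0, 0, 0, 0], claw=[135, 145, 150, 160, 160])

```text
clock: 12.38
ee_pos: [0.4919, 0.1602, 0.1374]
ee_rot: [0.753, 0.657, 0.001, 0.001]
ft_force: [0.1, -0.2, 5.2]
gripper_width: 0.522
```

Call:
step_arm([
  [0, 0, -4],
  [0, 0, -12],
  [0, 0, -24],
  [0, 0, -40],
  [0, 0, -55],
], spin=[0, 0, 0, 0, 0], claw=[160, 160, 160, 160, 160])

```text
clock: 12.8
ee_pos: [0.4903, 0.1602, 0.1918]
ee_rot: [0.753, 0.658, -0.001, -0.001]
ft_force: [0.6, 0.3, -2.0]
gripper_width: 0.521
```

Call:
step_arm([
  [0, 0, -15],
  [0, 0, -30],
  [0, 0, -45],
  [0, 0, -55],
  [0, 0, -60],
], spin=[0, 0, 0, 0, 0], claw=[160, 160, 160, 160, 160])

```text
clock: 13.22
ee_pos: [0.4914, 0.1603, 0.2534]
ee_rot: [0.753, 0.658, 0.001, 0.001]
ft_force: [0.7, -0.8, -3.4]
gripper_width: 0.525
```

```bash
python3 - <<'E'
from h import *
s=r.get_state(); print(s['clock'],s['ee_pos'],yaw_y(s),s['gripper_width'],s['ft_force'])
plan([.521,-.145,.25],31.7-90,2)
E
```

```text
13.2167 [0.49138326 0.16034172 0.2534224 ] -7.7652536042447595 0.5253890443205754 [ 0.67263869 -0.82923014 -3.36795373]
shift [-149.3   35.3    1.7] spin 25.27
shift [-119.9   95.6    1.7] spin 25.27
```

```bash
python3 - <<'E'
from h import *
plan([.453,-.187,.25],31.7-90,2)
E
```

```text
shift [-174.7    4.4    1.7] spin 25.27
shift [-156.1   78.6    1.7] spin 25.27
```

Call:
step_arm([
  [-28, 1, 0],
  [-63, 2, 0],
  [-100, 3, 0],
  [-137, 4, 0],
  [-174.5, 4.5, 1.5],
], spin=[4, 9, 14, 19.5, 25.3], claw=[160, 160, 160, 160, 160])

```text
clock: 13.63
ee_pos: [0.4711, -0.0145, 0.2497]
ee_rot: [0.88, 0.475, -0.0, -0.0]
ft_force: [1.5, -0.6, -2.6]
gripper_width: 0.529
```

Call:
step_arm([
  [-36, 18, 0],
  [-72, 36, 0],
  [-108, 54, 0],
  [-138, 69, 0],
  [-156, 78.5, 1.5],
], spin=[6, 12, 17, 22, 25.3], claw=[160, 160, 160, 160, 160])

```text
clock: 14.05
ee_pos: [0.4516, -0.1899, 0.2484]
ee_rot: [0.963, 0.269, -0.0, 0.0]
ft_force: [0.3, -0.4, -2.3]
gripper_width: 0.526
```

Call:
step_arm([
  [0, 0, 0],
  [0, 0, 0],
  [0, 0, 0],
  [0, 0, 0],
  [0, 0, 0],
], spin=[0, 0, 0, 0, 0], claw=[160, 160, 160, 160, 160])

```text
clock: 14.47
ee_pos: [0.4526, -0.1857, 0.2483]
ee_rot: [0.962, 0.273, -0.0, -0.0]
ft_force: [0.0, 0.0, -2.2]
gripper_width: 0.526
```

```bash
python3 - <<'E'
from h import *
c=shot('wrist','w5'); s=r.get_state(); print(s['clock'],s['ee_pos'],yaw_y(s),s['gripper_width'],s['ft_force'],-c['R'].T@c['t'])
a=proj(c,[.521,-.146,.041])[0]; print(a)
x,y=max(0,int(a[0]-80)),max(0,int(a[1]-60)); print(x,y)
cv2.imwrite('pics/w5c.png',cv2.resize(c['image'][y:y+120,x:x+160],None,fx=5,fy=5,interpolation=cv2.INTER_CUBIC))
E
```

```text
14.5167 [ 0.45265439 -0.18578824  0.24831884] -58.268480704657776 0.5192704300095671 [ 0.1596353   0.14499744 -2.91617211] [ 0.51584586 -0.14507298  0.31874621]
[261.71343936 108.58653926]
181 48
```

View pics/w5c.png

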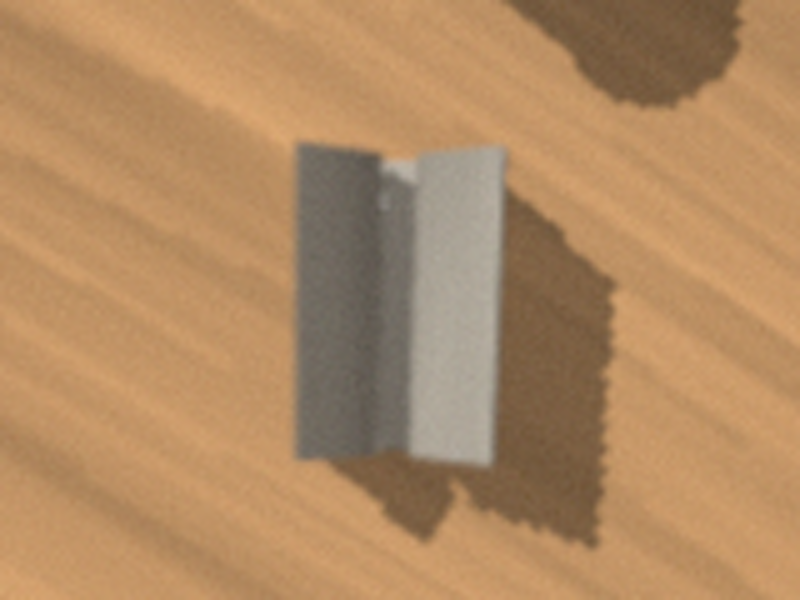

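The V-block's top corners are at crop (297,143), (507,148), (493,465) and (297,458). The groove is empty.

```bash
python3 - <<'E'
from h import *
np.set_printoptions(precision=4,suppress=True)
c=load('w5'); C=lambda x,y:(x/5+181,y/5+48)
V=np.array([atz(c,C(*p),.041) for p in((297,143),(507,148),(493,465),(297,458))]);m=V.mean(0)
print(m,[np.linalg.norm(V[i]-V[i-1]) for i in range(4)])
d=V[0]+V[1]-V[2]-V[3];y=np.degrees(np.arctan2(d[1],d[0]));print('yaw',y)
e=V[0]-V[3];f=V[1]-V[2];print([np.degrees(np.arctan2(q[1],q[0])) for q in(e,f)])
n=V[1]-V[0];print(np.degrees(np.arctan2(n[1],n[0]))+90)
w=load('w1');W=lambda x,y:(x*.64,y*.64)
print('2-view corner', tri((c,C(297,458)),(w,W(375,265))), tri((c,C(507,148)),(w,W(459,325))))
plan([m[0],m[1],.170],y-90)
plan([m[0],m[1],.170],31.7-90)
E
```

```text
[ 0.5197 -0.1456  0.041 ] [np.float64(0.05914895886093528), np.float64(0.03981917933279233), np.float64(0.059664906025968356), np.float64(0.039369155280874917)]
yaw 30.587550159987263
[np.float64(30.8075682789853), np.float64(30.369434638061332)]
30.492919387700944
2-view corner (array([ 0.4847, -0.143 ,  0.0368]), [np.float64(0.0009779041675995299), np.float64(0.0009779041675995268)]) (array([ 0.5556, -0.1473,  0.0436]), [np.float64(0.0006384684979670453), np.float64(0.0006384684979669207)])
shift [78.2  1.1 78.3] spin 1.14
shift [78.2  1.1 78.3] spin 0.03
```

Call:
step_arm([
  [12, 0, 0],
  [32, 0.5, 4],
  [52, 1, 15],
  [70, 1, 30],
  [78, 1, 45],
], spin=[0.9, 0.9, 0.9, 0.9, 0.9], claw=[160, 160, 160, 160, 160])

```text
clock: 14.93
ee_pos: [0.5215, -0.1452, 0.2038]
ee_rot: [0.964, 0.266, 0.001, 0.001]
ft_force: [-0.8, -0.5, -1.8]
gripper_width: 0.526
```

Call:
step_arm([
  [0, 0, 15],
  [0, 0, 32],
  [0, 0, 50],
  [0, 0, 65],
  [0, 0, 75],
], spin=[0, 0, 0, 0, 0], claw=[160, 160, 160, 160, 160])

```text
clock: 15.35
ee_pos: [0.5189, -0.1456, 0.1267]
ee_rot: [0.964, 0.266, -0.001, -0.001]
ft_force: [0.1, 1.0, -2.6]
gripper_width: 0.521
```

Call:
step_arm([
  [0, 0, 4],
  [0, 0, 8],
  [0, 0, 12],
  [0, 0, 14],
  [0, 0, 14],
], spin=[0, 0, 0, 0, 0], claw=[160, 160, 160, 160, 160])

```text
clock: 15.77
ee_pos: [0.5197, -0.1469, 0.1147]
ee_rot: [0.964, 0.265, 0.0, 0.0]
ft_force: [0.5, 0.7, -2.9]
gripper_width: 0.526
```

```bash
cat >> h.py <<'E'
def st():
    s=r.get_state(); Rm=Ro.from_quat(s['ee_rot']).as_matrix()
    print(round(float(s['clock']),2),'pos',np.round(s['ee_pos'],4),'yaw',round(yaw_y(s),2),'w',round(float(s['gripper_width']),3),'f_tool',np.round(Rm.T@s['ft_force'],1),'t_tool',np.round(Rm.T@s['ft_torque'],2))
E
python3 -c "
from h import *
st()
plan([.5197,-.1456,.108],-59.2)"
```

```text
15.77 pos [ 0.5197 -0.1469  0.1147] yaw -59.28 w 0.526 f_tool [ 0.8 -0.3  2.9] t_tool [ 0.06 -0.02  0.02]
shift [ 0.7 -1.1  6.7] spin -0.08
```

Call:
step_arm([
  [0.5, -1, 1],
  [0.5, -1, 2],
  [0.5, -1, 3],
  [0.5, -1, 4],
  [0.5, -1, 5],
], spin=[0, 0, 0, 0, 0], claw=[160, 160, 160, 160, 160])

```text
clock: 16.18
ee_pos: [0.5195, -0.1457, 0.1095]
ee_rot: [0.964, 0.265, 0.0, 0.0]
ft_force: [0.9, -0.8, -2.8]
gripper_width: 0.524
```

Call:
step_arm([
  [0, 0, 0.2],
  [0, 0, 0.5],
  [0, 0, 0.8],
  [0, 0, 1],
  [0, 0, 1],
], spin=[0, 0, 0, 0, 0], claw=[160, 160, 160, 160, 160])

```text
clock: 16.6
ee_pos: [0.5194, -0.1457, 0.1084]
ee_rot: [0.964, 0.265, -0.0, -0.0]
ft_force: [-0.3, 0.2, -2.3]
gripper_width: 0.522
```

```bash
python3 -c "
from h import *
st()"
```

```text
16.6 pos [ 0.5194 -0.1457  0.1084] yaw -59.28 w 0.522 f_tool [-0.2 -0.3  2.3] t_tool [ 0.   -0.01  0.04]
```

Call:
step_arm([
  [0, 0, 0.2],
  [0, 0, 0.4],
  [0, 0, 0.6],
  [0, 0, 0.8],
  [0, 0, 0.8],
], spin=[0, 0, 0, 0, 0], claw=[160, 160, 160, 160, 160])

```text
clock: 17.02
ee_pos: [0.5196, -0.1458, 0.1078]
ee_rot: [0.964, 0.265, 0.0, 0.0]
ft_force: [-0.3, 0.0, -2.3]
gripper_width: 0.526
```

```bash
python3 -c "
from h import *
st()"
```

```text
17.02 pos [ 0.5196 -0.1458  0.1078] yaw -59.28 w 0.526 f_tool [-0.2 -0.2  2.3] t_tool [-0.04 -0.03  0.01]
```

Call:
step_arm([
  [0, 0, 0.2],
  [0, 0, 0.4],
  [0, 0, 0.6],
  [0, 0, 0.6],
  [0, 0, 0.6],
], spin=[0, 0, 0, 0, 0], claw=[160, 160, 160, 160, 160])

```text
clock: 17.43
ee_pos: [0.5198, -0.146, 0.1075]
ee_rot: [0.964, 0.265, 0.0, 0.0]
ft_force: [0.3, -1.0, 1.6]
gripper_width: 0.524
```

```bash
python3 -c "
from h import *
st()"
```

```text
17.43 pos [ 0.5198 -0.146   0.1075] yaw -59.27 w 0.524 f_tool [-0.2  1.  -1.6] t_tool [-0.07 -0.05 -0.06]
```

Call:
step_arm([
  [0, 0.2, 0.2],
  [0, 0.3, 0.3],
  [0, 0.3, 0.4],
  [0, 0.3, 0.4],
  [0, 0.3, 0.4],
], spin=[0, 0, 0, 0, 0], claw=[160, 160, 160, 160, 160])

```text
clock: 17.85
ee_pos: [0.52, -0.1462, 0.1071]
ee_rot: [0.964, 0.265, 0.0, 0.0]
ft_force: [-0.3, -1.3, 2.7]
gripper_width: 0.52
```

```bash
python3 -c "
from h import *
st()"
```

```text
17.85 pos [ 0.52   -0.1462  0.1071] yaw -59.28 w 0.52 f_tool [-0.9  1.  -2.7] t_tool [-0.12 -0.02 -0.03]
```

Call:
step_arm([
  [0, 0.2, 0.2],
  [0, 0.3, 0.4],
  [0, 0.3, 0.5],
  [0, 0.3, 0.5],
  [0, 0.3, 0.5],
], spin=[0, 0, 0, 0, 0], claw=[160, 160, 160, 160, 160])

```text
clock: 18.27
ee_pos: [0.5201, -0.1463, 0.107]
ee_rot: [0.964, 0.265, 0.0, 0.0]
ft_force: [-1.3, -0.9, 5.9]
gripper_width: 0.522
```

```bash
python3 -c "
from h import *
st()"
```

```text
18.27 pos [ 0.5201 -0.1463  0.107 ] yaw -59.27 w 0.522 f_tool [-1.5  0.1 -5.9] t_tool [ 0.13 -0.14 -0.  ]
```

Call:
step_arm([
  [0, 0.05, 0.3],
  [0, 0.1, 0.6],
  [0, 0.1, 0.8],
  [0, 0.1, 1.0],
  [0, 0.1, 1.0],
], spin=[0, 0, 0, 0, 0], claw=[160, 160, 160, 160, 160])

```text
clock: 18.68
ee_pos: [0.5201, -0.1463, 0.1069]
ee_rot: [0.964, 0.265, -0.0, -0.0]
ft_force: [-5.4, 0.9, 12.5]
gripper_width: 0.52
```

```bash
python3 -c "
from h import *
st()"
```

```text
18.68 pos [ 0.5201 -0.1463  0.1069] yaw -59.26 w 0.52 f_tool [ -4.2  -3.5 -12.5] t_tool [ 0.51 -0.43  0.05]
```

Call:
step_arm([
  [-0.2, -0.2, 0.1],
  [-0.4, -0.4, 0.2],
  [-0.4, -0.4, 0.3],
  [-0.4, -0.4, 0.3],
  [-0.4, -0.4, 0.3],
], spin=[0, 0, 0, 0, 0], claw=[160, 160, 160, 160, 160])

```text
clock: 19.1
ee_pos: [0.52, -0.1463, 0.1069]
ee_rot: [0.964, 0.265, 0.0, 0.0]
ft_force: [-2.1, 0.9, 12.5]
gripper_width: 0.523
```

Call:
step_arm([
  [0, 0, 0],
  [0, 0, 0],
  [0, 0, 0],
  [0, 0, 0],
  [0, 0, 0],
], spin=[0, 0, 0, 0, 0], claw=[160, 160, 160, 160, 160])

```text
clock: 19.52
ee_pos: [0.5201, -0.1463, 0.107]
ee_rot: [0.964, 0.265, 0.0, 0.0]
ft_force: [-3.0, 1.3, 11.6]
gripper_width: 0.522
```

```bash
python3 - <<'E'
from h import *
st()
a=shot('side','side2'); b=shot('top','top2'); st()
A=cv2.resize(a['image'][150:300,190:350],(640,600),interpolation=cv2.INTER_CUBIC)
cv2.imwrite('pics/side2c.png',A)
E
```

```text
19.52 pos [ 0.5201 -0.1463  0.107 ] yaw -59.27 w 0.522 f_tool [ -1.9  -2.6 -11.6] t_tool [ 0.47 -0.26  0.04]
19.62 pos [ 0.5201 -0.1463  0.107 ] yaw -59.27 w 0.523 f_tool [ -1.9  -3.2 -12. ] t_tool [ 0.44 -0.27 -0.1 ]
```

View pics/side2c.png

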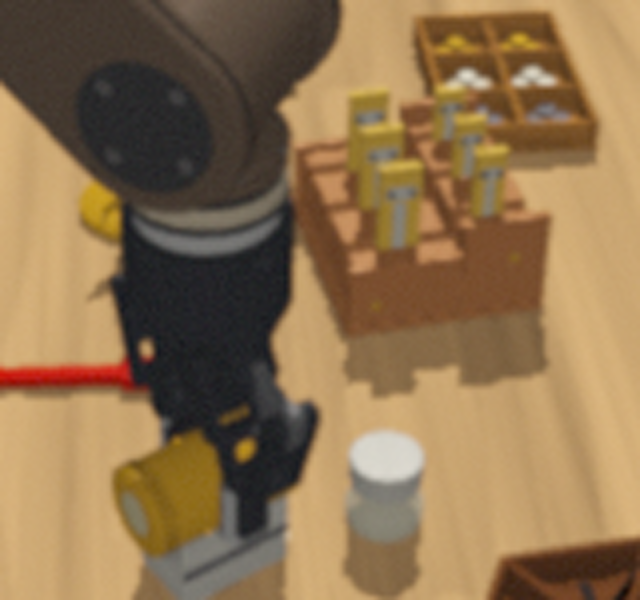

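The side crop shows the barrel lying in the V at (190,480) and the reed standing upright in its slot at (400,205). I'll balance the remaining sideways load.

Call:
step_arm([
  [-0.1, -0.2, 0.1],
  [-0.2, -0.4, 0.2],
  [-0.3, -0.6, 0.3],
  [-0.3, -0.6, 0.4],
  [-0.3, -0.6, 0.4],
], spin=[0, 0, 0, 0, 0], claw=[160, 160, 160, 160, 160])

```text
clock: 20.03
ee_pos: [0.5199, -0.1463, 0.1069]
ee_rot: [0.964, 0.265, 0.001, 0.001]
ft_force: [-2.4, 0.3, 12.5]
gripper_width: 0.525
```

Call:
step_arm([
  [0, 0, 0],
  [0, 0, 0],
  [0, 0, 0],
  [0, 0, 0],
  [0, 0, 0],
], spin=[0, 0, 0, 0, 0], claw=[160, 160, 160, 160, 160])

```text
clock: 20.45
ee_pos: [0.52, -0.1463, 0.1069]
ee_rot: [0.964, 0.265, 0.001, 0.001]
ft_force: [-1.5, -0.0, 13.6]
gripper_width: 0.522
```

```bash
python3 -c "
from h import *
st()"
```

```text
20.45 pos [ 0.52   -0.1463  0.1069] yaw -59.27 w 0.522 f_tool [ -1.3  -0.7 -13.6] t_tool [ 0.5  -0.28 -0.01]
```

```bash
python3 -c "
from h import *
st(); print(ticket.finish_job()); st()"
```

```text
20.45 pos [ 0.52   -0.1463  0.1069] yaw -59.27 w 0.522 f_tool [ -1.3  -0.7 -13.6] t_tool [ 0.5  -0.28 -0.01]
the job is handed in; nothing more can be done
None
the job is handed in; nothing more can be done
```

The job is handed in: the reed frame is back in its own slot and released, and the barrel is held pressed down in the V. The hand-in gives no verdict, so these are my own last checks.

- **Reed frame:** I lowered it into the empty slot (rack y = −40) until it touched the floor with about 5.6 N, then let go. Later pictures show it upright, with its top in line with its neighbours.
- **Barrel:** It lies in the V with its axis about 54.5 mm up, where it should be seated. By the arm's pose it is about 1 mm from the V's centre along its length, give or take 2 mm.
- **Press:** The tool reads 13.6 N. With the barrel's weight that is about 16 N on the V, or roughly 11 N on each face. The remaining sideways force is 0.7 N. The split between the faces is worked out from the wrist force, since I could not measure each face.
- **Time and bystanders:** The clock stood at about 20.5 s. I saw nothing else moved in the parts of the scene I viewed, but I did not measure the bystanders or the other frames.
- **Camera disagreement:** The fixed cameras and the wrist camera differed by 3–5 mm on the reed and the slot. I followed the wrist camera, and the fits bore it out.

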